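# Line up the seasonings by height on the serving board

### The arm

A 7-joint arm with a two-finger parallel gripper is mounted at the origin on a cart in front of the work surface, level with it; the furniture and walls round the work are solid. World frame = base frame: x ahead of the robot, y to its left, z up, the work surface at z = 0. Lengths are in m, angles in degrees, forces in N, time in s.
With the tool pointing down it reaches from about 0.4 to 0.875 m from the base axis. Payload 4.4 kg.
Tool frame: the origin (TCP) lies midway between the tips of the shut fingers; the grasp point (between the pads) lies 19 mm behind it; z points along the fingers, y is the line along which they close (so a half turn about z gives the same grasp; the last joint's range is limited). The gripper opens to 85 mm and grips with 20 to 120 N. Pads are 22 mm wide; open, the fingers measure 114 mm over their backs; the gripper's body (76 mm by 85 mm) begins 54 mm behind the grasp point. The pads swing forward as they close: fully open they stand 13 mm farther back than shut.
Start: joints at [63.839, 36.005, 2.206, 86.941, -1.547, 57.084, -1.146], TCP at [0.248, -0.601, 0.198] pointing down, gripper open.
Joint ranges: [-175.42, 175.42], [-21.48, 121.26], [-71.46, 75.88], [10.55, 141.38], [-63.04, 243.04], [13.31, 113.54], [-168.57, 168.57]. Speed limits (degrees/s): [147.25, 147.25, 180, 180, 180, 180, 180].

### API

Orientations are given as a 3x3 rotation matrix whose columns are the frame's x, y, z axes.
In Python, from bench import move_ptp, line_to, goto_joints, grip, dwell, solve_ik, grab_frame, get_calibration, IKError, close_job, search_frame, get_time, get_joint_pos, get_qd, get_tau, get_ee_pos, get_orientation, get_force, get_ft_torque, get_finger_gap, get_finger_force gives the robot as it stands. The module is installed in compiled form; this text tells all that it offers. Calls block until the motion is done:
- move_ptp(position, orientation): joint-space move of the TCP to a pose.
- line_to(position, orientation=None, speed=0.15, threshold=None): straight line of the TCP; orientation=None keeps the orientation; speed is the mean speed in m/s. With threshold (N) it stops when the force on the tool has changed by that much, and returns True; else False.
- goto_joints(angles): joint-space move.
- grip(opening, strength=None): finger opening in m; strength is the grip in N (None keeps the last); returns when the fingers have stopped.
- dwell(seconds).
- solve_ik(position, orientation): joint angles nearest the present ones, or None.
- grab_frame(name): name is "scene" or "top"; returns the picture (400x640x3 uint8, blue, green, red); there is no depth.
- get_calibration(name): a dict with "vertical_fov" (degrees; the focal length in pixels is half the picture's height over the tangent of half this angle, whatever the lens; pixels are square), "cx", "cy" (the principal point, pixels), "cam_to_world" (4x4, takes a point from camera to world coordinates). Camera axes: x right, y up, looking along -z (the intrinsics and any distortion apply to the point x, -y, -z); pixel columns grow to the right and rows downward; lengths in m; the calibration is good to about 2 mm. A picture is of the moment at which its call begins. get_calibration takes no time and is no camera call.
A pose or a line that the arm cannot do raises IKError and nothing moves.
- close_job(): hands the job in; it is judged then, once.
Trained networks look in the newest picture that a camera, given by its name, has taken for a name from the list of things; names that differ only in an ending like _2 or _b are one class to them, and where a whole thing is asked for, a point or a joint stands for the part that bears it (a point fixed in the world has none). Each returns a list of dicts, best first, with "score" (0 to 1); they miss things now and then, are a little off and sometimes report something else, mostly with a low value. They report only what shows in the picture. A call takes as long as a camera call. They do not tell look-alikes from the thing itself.
- search_frame(label, camera): "centre" ([column, row] in pixels, amid what is visible of it).
Readings, each from a call of its own:
- get_time(): time.
- get_joint_pos(): joint angles.
- get_qd(): joint speeds.
- get_tau(): joint torques, N m.
- get_ee_pos(): TCP position.
- get_orientation(): TCP orientation.
- get_force(): force on the tool from outside, world axes, zero at the start.
- get_ft_torque(): the same for the moment, N m.
- get_finger_gap(): finger opening in m.
- get_finger_force(): force on a finger pad.
Only numpy, scipy, OpenCV 4.12 (cv2) and the standard library are available. Lean on these libraries where they do the work, as an engineer would, in place of code of your own. Each camera call takes 0.05 s, during which the arm holds its last target. There are 200 camera calls.

### The job

Set the four seasonings out on the serving board in order of height, one on each cork mat, upright and well centred: the shortest (the garlic bulb) on the mat beside the egg timer, then the salt shaker, then the jar with the yellow lid, and the tallest (the pepper mill) on the mat beside the lemon. Knock nothing over, and leave the mug where it stands.

Things in the scene. Friction and masses are not known exactly. Their poses are not given: they have to be found in the camera images.
- garlic_mid (a point): Whole garlic bulb, pale pink-white, loose, standing on its root: 53 mm wide, 53 mm tall including the pointed stalk; the shortest of the four seasonings. It is widest in its lower half and tapers above, so grip it low (about 24 mm above its underside), from any side. This point is on its axis, 26 mm above its underside; z up.
- salt_shaker_mid (a point): Glass salt shaker with a pierced grey cap, loose, upright: 44 mm in diameter, 90 mm tall (cap narrower, 34 mm); second shortest. Round, full width up to 70 mm; grip from any side a little above mid height (about 52 mm above its underside). This point is on its axis, 45 mm above its underside; z up.
- rack_jar_0_mid (a point): Round glass jar of amber food with a yellow screw lid, loose, upright: 63 mm in diameter, 104 mm tall; third in height. Round, grip the glass from any side just under the lid, about 76 mm above its underside (most of it is full width up to the lid), so that the gripper stays clear of the lid. This point is on its axis, 52 mm above its underside; z up.
- pepper_mill_mid (a point): Turned wooden pepper mill, loose, upright: base 58 mm in diameter, 150 mm tall; the tallest. Its head, 50 mm in diameter, spans 109 to 139 mm above its underside, with a 12 mm metal knob on top; grip the head from any side about 120 mm above its underside (the head does not turn or come off). This point is on its axis, 75 mm above its underside; z up.
- mat_1_top (a point): Centre of the top of the first of four like round cork mats (76 mm in diameter, 4 mm thick) fixed in a straight row, 90 mm apart, on a low wooden serving board (96 x 470 mm, 12 mm thick, fixed). Mats 1, 2, 3, 4 follow one another along the row, but either mat 1 or mat 4 may be the one beside the egg timer. This top is 16 mm above the worktop; z up, y along the row from mat 1 towards mat 4.
- mat_2_top (a point): Centre of the top of the second of four like round cork mats (76 mm in diameter, 4 mm thick) fixed in a straight row, 90 mm apart, on a low wooden serving board (96 x 470 mm, 12 mm thick, fixed). Mats 1, 2, 3, 4 follow one another along the row, but either mat 1 or mat 4 may be the one beside the egg timer. This top is 16 mm above the worktop; z up, y along the row from mat 1 towards mat 4.
- mat_3_top (a point): Centre of the top of the third of four like round cork mats (76 mm in diameter, 4 mm thick) fixed in a straight row, 90 mm apart, on a low wooden serving board (96 x 470 mm, 12 mm thick, fixed). Mats 1, 2, 3, 4 follow one another along the row, but either mat 1 or mat 4 may be the one beside the egg timer. This top is 16 mm above the worktop; z up, y along the row from mat 1 towards mat 4.
- mat_4_top (a point): Centre of the top of the last of four like round cork mats (76 mm in diameter, 4 mm thick) fixed in a straight row, 90 mm apart, on a low wooden serving board (96 x 470 mm, 12 mm thick, fixed). Mats 1, 2, 3, 4 follow one another along the row, but either mat 1 or mat 4 may be the one beside the egg timer. This top is 16 mm above the worktop; z up, y along the row from mat 1 towards mat 4.
- egg_timer: Squat white wind-up egg timer with a red knob, 62 mm in diameter, 45 mm tall, standing fixed on one end of the serving board, 71 mm from the centre of the nearest mat; a whole lemon (83 x 58 x 58 mm, fixed) lies in the same way at the other end. Which end has which changes. Origin: centre of its underside.
- mug_mid (a point): White mug with a handle, dark brown inside, loose, no part of the job, standing among the seasonings: 82 mm in diameter, 112 mm over the handle, 94 mm tall. To be left where it is. This point is the middle of its outline with the handle, 47 mm above its underside; the handle points to its -y, the bowl's centre is 15 mm to its +y; z up.
Mind the look-alikes: they are no part of the job. What is shaped like the part that bears rack_jar_0_mid but red or turquoise is not meant. Leave any blue look-alike of the part that bears salt_shaker_mid alone.

How it is judged (in metres and radians):
At the end, for the whole second after the job is handed in: From the mat beside the egg timer on: garlic, salt shaker, jar, pepper mill, one per mat in that order, each upright (0.17 rad), axis within 15 mm of its mat's centre, resting on the mat (height within 6 mm), released, at rest; mug within 30 mm of where it stood (((horizontal distance between egg_timer and mat_1_top below 0.12 m and horizontal distance between garlic_mid and mat_1_top below 0.015 m and horizontal distance between salt_shaker_mid and mat_2_top below 0.015 m and horizontal distance between rack_jar_0_mid and mat_3_top below 0.015 m and horizontal distance between pepper_mill_mid and mat_4_top below 0.015 m) or (horizontal distance between egg_timer and mat_4_top below 0.12 m and horizontal distance between garlic_mid and mat_4_top below 0.015 m and horizontal distance between salt_shaker_mid and mat_3_top below 0.015 m and horizontal distance between rack_jar_0_mid and mat_2_top below 0.015 m and horizontal distance between pepper_mill_mid and mat_1_top below 0.015 m)) and angle between each of garlic_mid, salt_shaker_mid, rack_jar_0_mid, pepper_mill_mid's own z axis and vertical below 0.17 rad and height (world z) of garlic_mid between 0.0365 and 0.0485 m and linear speed of each of garlic, salt_shaker, rack_jar_0, pepper_mill below 0.02 m/s and height (world z) of salt_shaker_mid between 0.055 and 0.067 m and height (world z) of rack_jar_0_mid between 0.062 and 0.074 m and height (world z) of pepper_mill_mid between 0.085 and 0.097 m and distance of mug_mid from where it was at the start of the episode below 0.03 m); the robot touches nothing.
It fails at once if one of the seasonings or the mug is knocked over (angle between any of garlic_mid, salt_shaker_mid, rack_jar_0_mid, pepper_mill_mid, mug_mid's own z axis and vertical above 0.8 rad).
It fails at once if the mug is pushed more than 30 mm from where it stood (distance of mug_mid from where it was at the start of the episode above 0.03 m).
It also fails if it takes over 115 s, if anything falls off the work surface, if the arm or the gripper's body presses on something with over 40 N, if the wrist force passes 120 N, or if a joint passes its speed limit or range.

## Working session

There is one attempt and no reset: what is moved stays moved. The work goes in short steps, each a Python script; the robot and the scene stay as the last script left them, time stands still between calls to the robot, and variables do not carry over. Pictures are saved under pics/ and viewed, at most 14 in all, crops included, and the job is handed in when it is done.

```bash
mkdir -p pics
python3 - <<'E'
from bench import *
import cv2,numpy as np
np.set_printoptions(precision=4,suppress=True)
for c in("scene","top"):
    cv2.imwrite(f"pics/{c}0.png",grab_frame(c)); k=get_calibration(c); print(c,k)
    for l in("garlic_mid","salt_shaker_mid","rack_jar_0_mid","pepper_mill_mid","mat_1_top","egg_timer","mug_mid"):
        print(l,[(np.round(d["centre"],1).tolist(),round(d["score"],2)) for d in search_frame(l,c)])
print(get_time(),get_orientation(),get_joint_pos())
E
```

```text
scene {'vertical_fov': 49.57040874116014, 'cx': 327.44268060888453, 'cy': 194.78106000691196, 'cam_to_world': array([[-0.5821,  0.5289, -0.6176, -0.252 ],
       [-0.8128, -0.358 ,  0.4595,  0.5709],
       [ 0.022 ,  0.7695,  0.6383,  0.9225],
       [ 0.    ,  0.    ,  0.    ,  1.    ]])}
garlic_mid [([379.4, 179.2], 0.53), ([266.9, 215.1], 0.17)]
salt_shaker_mid [([322.9, 205.8], 0.67), ([346.7, 186.1], 0.57)]
rack_jar_0_mid [([396.8, 160.7], 0.93), ([313.4, 178.6], 0.65), ([425.8, 176.9], 0.57)]
pepper_mill_mid [([363.1, 211.1], 0.73)]
mat_1_top []
egg_timer [([246.7, 304.2], 0.59)]
mug_mid [([404.4, 203.2], 0.86)]
top {'vertical_fov': 56.81203475926065, 'cx': 314.06977933742525, 'cy': 198.51557650117343, 'cam_to_world': array([[-0.0145,  0.9922, -0.1237,  0.4376],
       [-0.9999, -0.0144,  0.0016, -0.0234],
       [-0.0002,  0.1237,  0.9923,  1.1034],
       [ 0.    ,  0.    ,  0.    ,  1.    ]])}
garlic_mid [([400.1, 192.6], 0.55)]
salt_shaker_mid [([312.7, 198.8], 0.61), ([354.6, 190.3], 0.44), ([385.1, 250.1], 0.38)]
rack_jar_0_mid [([432.4, 177.8], 0.91), ([447.4, 226.7], 0.87), ([319.7, 160.3], 0.85)]
pepper_mill_mid [([335.9, 235.9], 0.86)]
mat_1_top [([257.4, 172.5], 0.65)]
egg_timer [([190.9, 269.4], 0.76)]
mug_mid [([382.7, 250.1], 0.8)]
0.8 [[ 0.9246  0.3809  0.    ]
 [ 0.3809 -0.9246 -0.0001]
 [ 0.      0.0001 -1.    ]] [63.8393 36.0017  2.2066 86.9403 -1.5461 57.0832 -1.1449]
```

View pics/top0.png

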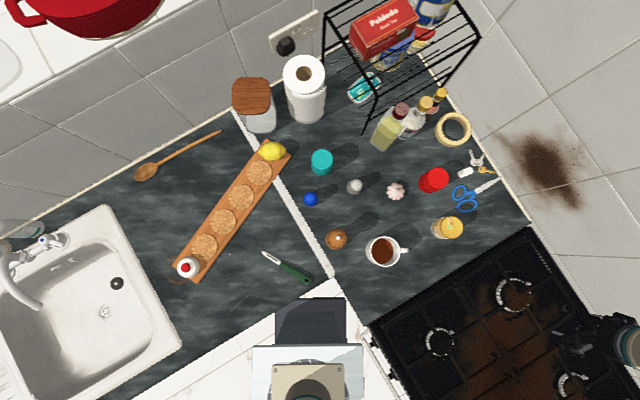

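View pics/scene0.png

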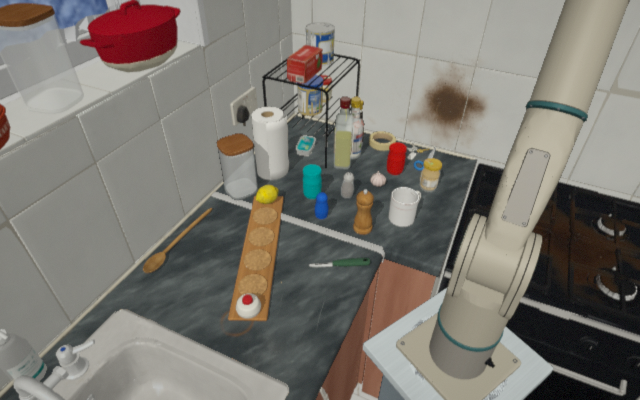

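The top view shows the timer at (187,268) and the lemon at (271,151), with the mats between them at about (204,245), (222,222), (241,198) and (259,174). The yellow jar is at (450,228), garlic (396,191), salt (355,186), mill (336,239) and mug (382,250). Next I'll zoom in and measure.

```bash
cat > h.py <<'E'
import numpy as np,cv2
from bench import *
np.set_printoptions(precision=4,suppress=True)
def ray(c,px):
    k=get_calibration(c);f=200/np.tan(np.radians(k["vertical_fov"]/2));T=k["cam_to_world"]
    d=T[:3,:3]@np.array([(px[0]-k["cx"])/f,-(px[1]-k["cy"])/f,-1]);return T[:3,3],d
def at(c,px,z):
    o,d=ray(c,px);return (o+d*(z-o[2])/d[2])[:2]
def proj(c,p):
    k=get_calibration(c);f=200/np.tan(np.radians(k["vertical_fov"]/2));T=k["cam_to_world"]
    q=T[:3,:3].T@(np.asarray(p)-T[:3,3]);return np.array([k["cx"]-f*q[0]/q[2],k["cy"]+f*q[1]/q[2]])
E
python3 - <<'E'
from h import *
im=cv2.imread("pics/top0.png")
cv2.imwrite("pics/z1.png",cv2.resize(im[150:270,295:475],None,fx=4.4,fy=4.4,interpolation=cv2.INTER_CUBIC))
# orthophotos at mat plane, 1px/mm, x right 0.2..0.7 , y down
def ortho(c,z,x0,x1,y0,y1):
    im=cv2.imread(f"pics/{c}0.png")
    X=[(x0,y0),(x1,y0),(x1,y1),(x0,y1)]
    H=cv2.getPerspectiveTransform(np.float32([proj(c,(*p,z)) for p in X]),np.float32([((p[0]-x0)*1000,(p[1]-y0)*1000) for p in X]))
    return cv2.warpPerspective(im,H,(int((x1-x0)*1000),int((y1-y0)*1000)))
for c in("top","scene"):
    o=ortho(c,.016,.15,.65,.0,.5)
    g=cv2.GaussianBlur(cv2.cvtColor(o,cv2.COLOR_BGR2GRAY),(5,5),0)
    C=cv2.HoughCircles(g,cv2.HOUGH_GRADIENT,1,60,param1=60,param2=12,minRadius=35,maxRadius=41)
    print(c,[( .15+a/1000,b/1000,r) for a,b,r in C[0]] if C is not None else None)
    cv2.imwrite(f"pics/ortho_{c}.png",o)
a=cv2.imread("pics/ortho_top.png");b=cv2.imread("pics/ortho_scene.png")
cv2.imwrite("pics/o.png",cv2.resize(np.hstack([a,b]),(800,400)))
print("timer",at("top",(190.9,269.4),.02),at("scene",(246.7,304.2),.022))
for n,t,s,z in(("garlic",(400.1,192.6),(379.4,179.2),.024),("salt",(354.6,190.3),(346.7,186.1),.045),("jar",(447.4,226.7),(425.8,176.9),.052),("mill",(335.9,235.9),(363.1,211.1),.075),("mug",(382.7,250.1),(404.4,203.2),.047)):
    print(n,at("top",t,z),at("scene",s,z))
E
```

```text
top [(np.float32(0.4365), np.float32(0.2985), np.float32(36.6)), (np.float32(0.5825), np.float32(0.1915), np.float32(36.0)), (np.float32(0.3885), np.float32(0.3405), np.float32(40.4)), (np.float32(0.5105), np.float32(0.2455), np.float32(37.1))]
scene [(np.float32(0.3825), np.float32(0.3255), np.float32(40.4))]
timer [0.3718 0.3329] [0.3857 0.3367]
garlic [ 0.586 -0.279] [ 0.5858 -0.2714]
salt [ 0.5917 -0.1427] [ 0.598  -0.1387]
jar [ 0.4825 -0.4023] [ 0.4822 -0.3827]
mill [ 0.4606 -0.084 ] [ 0.4482 -0.0824]
mug [ 0.4193 -0.2172] [ 0.4275 -0.2341]
```

View pics/z1.png

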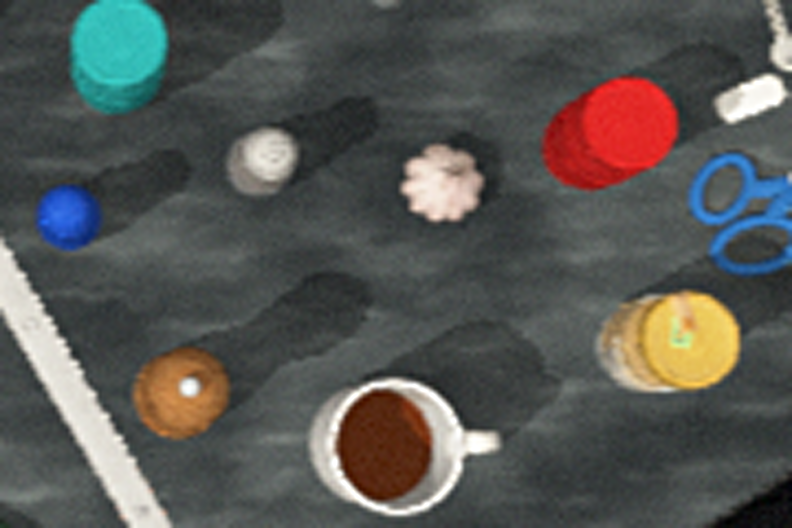

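View pics/o.png

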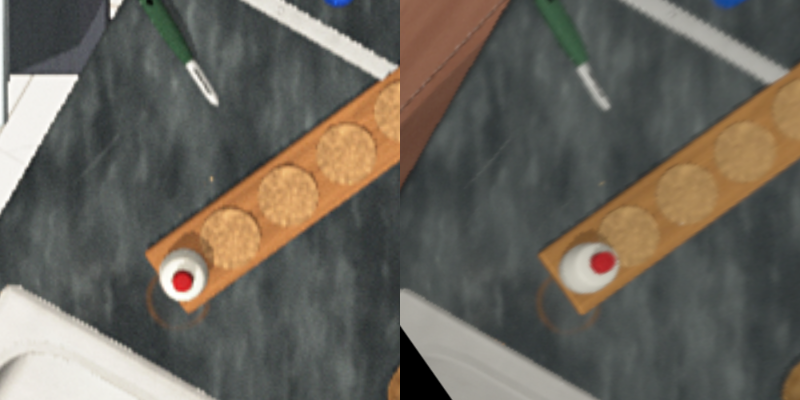

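The zoom gives these top features: salt cap at (356,185), garlic (395.5,191.5), jar lid (451.6,227), mill knob (337.8,237.3) and the red look-alike's lid at (437.5,177.7). The mats agree in both orthophotos. I'll check the object estimates against the scene camera.

Run:
```python
from h import *
im=cv2.imread("pics/scene0.png")
P={"garlic":((443,183),.024,.053),"salt":((270,154),.09,.09),"jar":((691,340),.104,.104),"mill":((190,386),.147,.147),"red":((630,123),.104,.104),"blue":((68,216),.09,.09),"teal":((120,46),.104,.104),"mug":((397,446),.094,.094)}
for n,(q,z,h) in P.items():
    px=((q[0]+.5)/4.4-.5+295,(q[1]+.5)/4.4-.5+150);xy=at("top",px,z);print(n,xy)
big=cv2.resize(im[130:250,240:450],None,fx=3.8,fy=3.8,interpolation=cv2.INTER_CUBIC)
S=lambda p:tuple(int(v) for v in ((np.array(p)-[240,130]+.5)*3.8-.5))
for n,(q,z,h) in P.items():
    px=((q[0]+.5)/4.4-.5+295,(q[1]+.5)/4.4-.5+150);xy=at("top",px,z)
    cv2.line(big,S(proj("scene",(*xy,0))),S(proj("scene",(*xy,h))),(255,0,255),1)
for m in((.437,.297),(.5095,.244),(.582,.191),(.6545,.138)):
    c=[S(proj("scene",(m[0]+.038*np.cos(a),m[1]+.038*np.sin(a),.016))) for a in np.linspace(0,6.3,40)]
    cv2.polylines(big,[np.int32(c)],True,(255,0,0),1)
cv2.imwrite("pics/s1.png",big)
print("glassjar",at("scene",(240,190),0),"towel",at("scene",(272,172),0))
```

```text
garlic [ 0.5903 -0.265 ]
salt [ 0.601  -0.1419]
jar [ 0.4796 -0.395 ]
mill [ 0.4552 -0.0846]
red [ 0.6151 -0.3652]
blue [ 0.5635 -0.014 ]
teal [ 0.6687 -0.0482]
mug [ 0.4177 -0.2143]
glassjar [0.8259 0.1354] towel [ 0.8539 -0.0041]
```

View pics/s1.png

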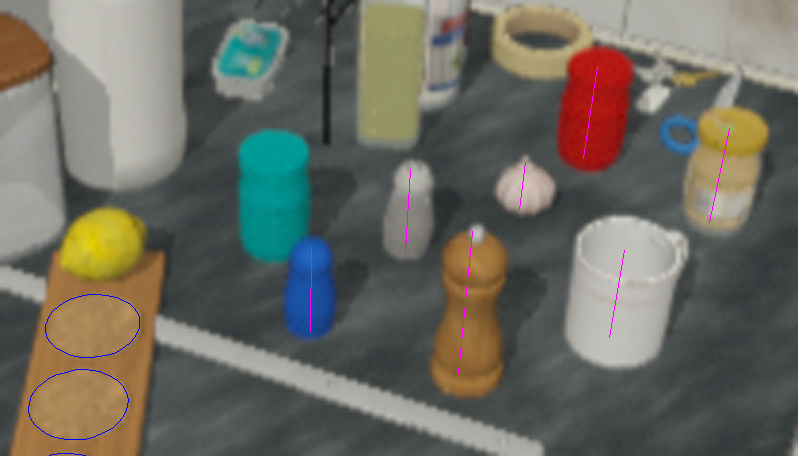

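The blue mat outlines fit the mats. The object axes (magenta) line up to within about 3 mm, so I've shifted the estimates slightly. Now I'll do the mill, which goes on the mat by the lemon.

```bash
cat >> h.py <<'E'
OBJ={"mill":((.4535,-.087),.120,.150,.025),"jar":((.479,-.3965),.076,.104,.0315),"salt":((.600,-.1425),.052,.09,.022),"garlic":((.589,-.267),.024,.053,.0265)}
MAT={"garlic":(.437,.297),"salt":(.5095,.244),"jar":(.582,.191),"mill":(.6545,.138)}
PHI={"mill":90,"jar":90,"salt":60,"garlic":15}
ROW=54.
def R(phi):
    c,s=np.cos(np.radians(phi)),np.sin(np.radians(phi));return np.array([[-s,c,0],[c,s,0],[0,0,-1.]])
ZT=.25
def best(xyz,phi):
    o=[(abs(q[6]),p,q) for p in(phi,phi+180) for q in[solve_ik(xyz,R(p))] if q is not None]
    if not o: return None
    m=min(o,key=lambda t:t[0]);return m[1],m[2]
def job(n):
    (x,y),g,h,r=OBJ[n];mx,my=MAT[n];z=g-.019
    p,_=best((x,y,ZT),PHI[n]);move_ptp((x,y,ZT),R(p));grip(.085)
    line_to((x,y,z+.05),speed=.2);hit=line_to((x,y,z),speed=.08,threshold=8)
    grip(0.,40);dwell(.2);print(n,"hit",hit,"gap",get_finger_gap(),"expect",2*r,get_ee_pos(),get_time())
    line_to((x,y,ZT),speed=.15)
    q=get_finger_gap();print("lifted gap",q)
    p,_=best((mx,my,ZT),ROW);move_ptp((mx,my,ZT),R(p))
    line_to((mx,my,z+.016+.02),speed=.15)
    hit=line_to((mx,my,z+.016-.002),speed=.03,threshold=4);print("place hit",hit,get_ee_pos(),get_time())
    grip(min(.085,2*r+.022));dwell(.2)
    line_to((mx,my,ZT+.0),speed=.2);print("done",get_time())
def snap(name):
    for c in("top","scene"): cv2.imwrite(f"pics/{c}_{name}.png",grab_frame(c))
E
python3 - <<'E'
from h import *
ok=True
for n in OBJ:
    (x,y),g,h,r=OBJ[n];z=g-.019;m=MAT[n]
    for P,ph in(((x,y,ZT),PHI[n]),((x,y,z),PHI[n]),((*m,ZT),ROW),((*m,z+.014),ROW)):
        b=best(P,ph);ok&=b is not None;print(n,P,None if b is None else (b[0],np.array(b[1])))
if ok: job("mill");snap("mill")
E
```

```text
mill (0.4535, -0.087, 0.25) (90, array([ 40.7171,  21.5235, -45.1253, 110.8768,  18.5019,  55.0143,
        76.7998]))
mill (0.4535, -0.087, 0.10099999999999999) (90, array([ 31.0214,  33.4668, -34.2347, 121.0203,  32.8784,  34.8544,
        63.4962]))
mill (0.6545, 0.138, 0.25) (54.0, array([  4.9141,  38.6554, -35.6171,  79.0674,  22.8549,  69.4844,
        21.2872]))
mill (0.6545, 0.138, 0.11499999999999999) (54.0, array([  2.998 ,  45.7491, -31.1827,  87.5041,  27.1296,  54.4205,
        17.5026]))
jar (0.479, -0.3965, 0.25) (270, array([ 31.7572,  30.998 ,   8.6085,  88.1152,  -5.0435,  61.2664,
       -48.4196]))
jar (0.479, -0.3965, 0.056999999999999995) (270, array([ 33.1795,  43.8349,   6.3446,  98.4637,  -7.1264,  38.0928,
       -46.6153]))
jar (0.582, 0.191, 0.25) (54.0, array([  2.5764,  34.2308, -39.1644,  88.7441,  23.0199,  65.2965,
        12.5492]))
jar (0.582, 0.191, 0.071) (54.0, array([ -3.8824,  44.4697, -27.999 ,  98.938 ,  28.3753,  43.7885,
         8.0375]))
salt (0.6, -0.1425, 0.25) (60, array([ 30.7782,  33.3688, -33.3389,  88.1568,  19.5879,  64.3793,
   
[... 363 characters left out ...]
 -1.5818]))
garlic (0.589, -0.267, 0.25) (15, array([ 33.2882,  34.0545, -19.5766,  83.3135,  11.9793,  64.6875,
        26.6877]))
garlic (0.589, -0.267, 0.005000000000000001) (15, array([ 28.5781,  49.8238, -11.3607,  94.9513,  14.5936,  36.6804,
        24.3983]))
garlic (0.437, 0.297, 0.25) (54.0, array([  1.3001,  33.1147, -60.6225, 101.425 ,  31.7972,  64.6211,
       -15.6746]))
garlic (0.437, 0.297, 0.019000000000000003) (54.0, array([-27.7931,  42.5571, -14.3446, 114.0343,  22.433 ,  26.0465,
        -4.8114]))
mill hit False gap 0.008882197113931152 expect 0.05 [ 0.4576 -0.0861  0.1048] 5.4417
lifted gap 0.008395164499702411
place hit True [0.6543 0.1383 0.1212] 9.1917
done 10.8167
```

Run:
```python
from h import *
a=cv2.imread("pics/top_mill.png")[120:280,230:470];b=cv2.imread("pics/scene_mill.png")[130:290,210:450]
cv2.imwrite("pics/m1.png",cv2.resize(np.vstack([a,b]),None,fx=1.85,fy=1.85,interpolation=cv2.INTER_CUBIC))
print(get_ee_pos(),get_finger_gap())
```

```text
[0.6535 0.1375 0.2481] 0.07155661931021672
```

View pics/m1.png

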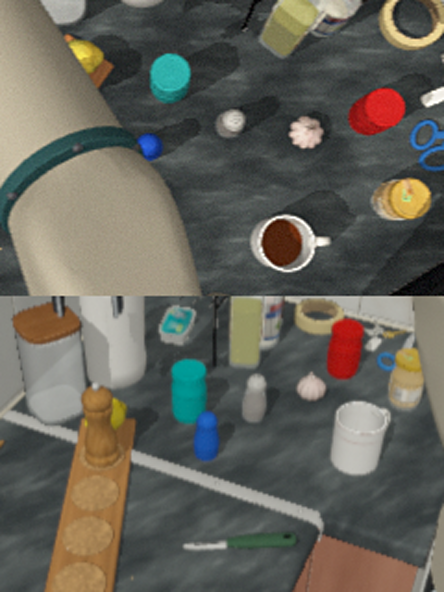

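The mill is standing upright on the lemon-end mat, but the gap reading (9 mm) was odd. I'll move over the jar and check the placing from both cameras.

Run:
```python
from h import *
(x,y)=OBJ["jar"][0];p,_=best((x,y,ZT),PHI["jar"]);grip(.085);move_ptp((x,y,ZT),R(p));dwell(.3);print(get_ee_pos(),get_finger_gap())
snap("a")
out=[]
for c,z,(w,h) in(("top",.16,(60,50)),("scene",.08,(60,60))):
    im=cv2.imread(f"pics/{c}_a.png");q=proj(c,(*MAT["mill"],z)).astype(int);o=q-[w//2,h//2]
    cr=cv2.resize(im[o[1]:o[1]+h,o[0]:o[0]+w],(400,400*h//w),interpolation=cv2.INTER_CUBIC);k=400/w
    S=lambda p:tuple(int(v) for v in ((proj(c,p)-o+.5)*k-.5))
    m=MAT["mill"]
    cv2.line(cr,S((*m,.016)),S((*m,.166)),(255,0,255),1)
    cv2.polylines(cr,[np.int32([S((m[0]+.038*np.cos(a),m[1]+.038*np.sin(a),.016)) for a in np.linspace(0,6.3,40)])],True,(255,0,0),1)
    out.append(cv2.copyMakeBorder(cr,0,400-cr.shape[0],0,0,cv2.BORDER_CONSTANT))
cv2.imwrite("pics/m2.png",np.hstack(out))
```

```text
[ 0.4793 -0.3961  0.25  ] 0.08476947608786524
```

View pics/m2.png

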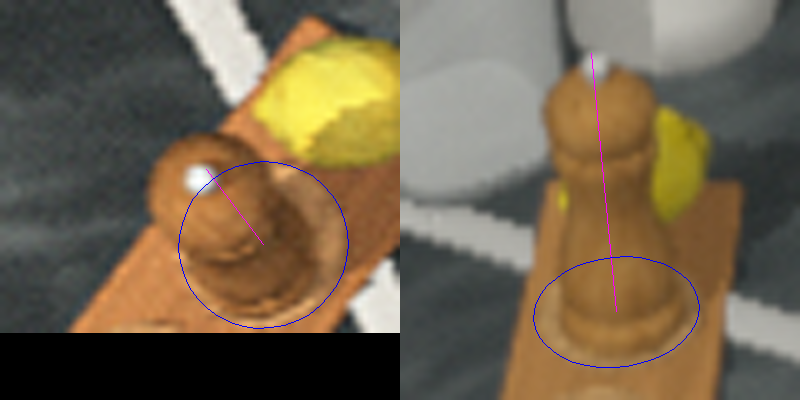

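The mill is about 5 mm off the mat's centre and upright, which is well within 15 mm. Next is the jar, continuing only if the grip reading looks sane.

```bash
python3 - <<'E'
s=open("h.py").read()
s=s.replace('''    line_to((x,y,ZT),speed=.15)
    q=''','''    print("pad force",get_finger_force())
    if abs(get_finger_gap()-2*r)>.008: snap("odd"+n);print("ODD");return
    line_to((x,y,ZT),speed=.15)
    q=''')
open("h.py","w").write(s)
E
python3 -c "
from h import *
job('jar')"
```

```text
jar hit False gap 0.0580192954990052 expect 0.063 [ 0.4795 -0.3968  0.058 ] 16.3083
pad force 42.50328183174133
lifted gap 0.057809007779470685
place hit True [0.5817 0.1907 0.0741] 21.6917
done 23.3167
```

```bash
python3 -c "
from h import *
job('salt')"
```

```text
salt hit False gap 0.032081905288245186 expect 0.044 [ 0.6005 -0.1425  0.0336] 27.3
pad force 39.96020293794572
ODD
```

Run:
```python
from h import *
b=cv2.imread("pics/scene_oddsalt.png")[110:260,240:440]
cv2.imwrite("pics/m3.png",cv2.resize(b,None,fx=4,fy=4,interpolation=cv2.INTER_CUBIC))
```

```text
(no output)
```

View pics/m3.png

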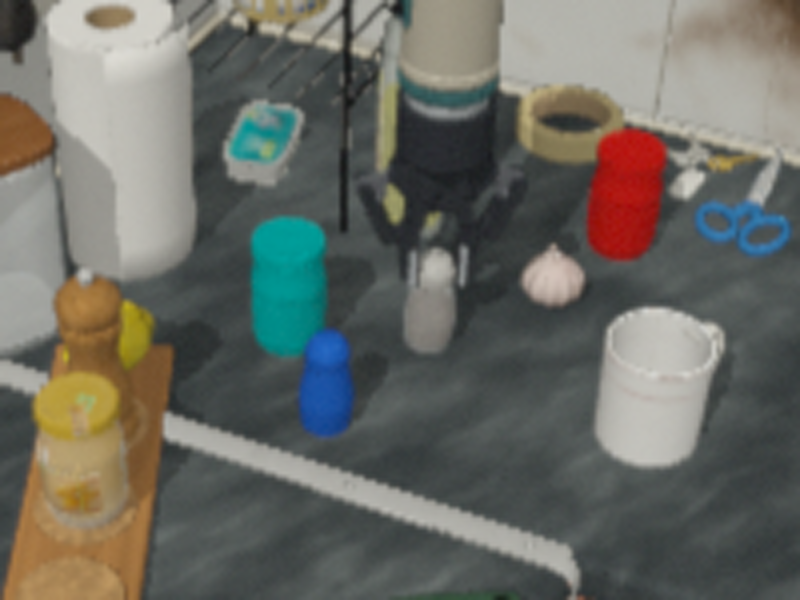

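The scene view shows the finger tips at about (435,285) in the crop, level with the shaker's cap. The pads sit farther back when not fully shut, so the grip was too high. I'll release and regrip 16 mm lower.

```bash
python3 - <<'E'
s=open("h.py").read()
s=s.replace('"salt":((.600,-.1425),.052','"salt":((.600,-.1425),.036').replace('"garlic":((.589,-.267),.024','"garlic":((.589,-.267),.021')
open("h.py","w").write(s)
E
python3 -c "
from h import *
grip(.085);dwell(.3)
line_to((.6,-.1425,.2),speed=.2);dwell(.2)
job('salt')"
```

```text
salt hit False gap 0.033823467727604126 expect 0.044 [ 0.6004 -0.1426  0.0176] 32.5583
pad force 38.65669680149949
ODD
```

The gap and force barely changed, so the reading itself is simply low. The grip is firm, so I'll lift a little and check.

Run:
```python
from h import *
line_to((.6,-.1425,.10),speed=.1);dwell(.2);print(get_finger_gap(),get_finger_force(),get_ee_pos())
snap("b")
a=cv2.imread("pics/top_b.png")[100:240,300:440];b=cv2.imread("pics/scene_b.png")[120:260,270:410]
cv2.imwrite("pics/m4.png",cv2.resize(np.hstack([a,b]),None,fx=2.8,fy=2.8,interpolation=cv2.INTER_CUBIC))
```

```text
0.0338710673059821 38.31703739673685 [ 0.5996 -0.1424  0.0993]
```

View pics/m4.png

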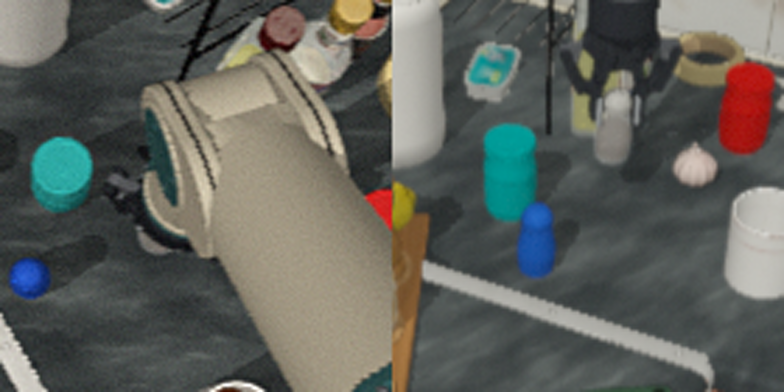

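The shaker hangs upright in the grip. I'll place it, then do the garlic.

```bash
python3 - <<'E'
from h import *
x,y=.6,-.1425;line_to((x,y,ZT),speed=.2)
mx,my=MAT["salt"];z=.017
p,_=best((mx,my,ZT),ROW);move_ptp((mx,my,ZT),R(p))
line_to((mx,my,z+.036),speed=.15)
print(line_to((mx,my,z+.014),speed=.03,threshold=4),get_ee_pos(),get_time())
grip(.066);dwell(.2);line_to((mx,my,ZT),speed=.2)
s=open("h.py").read().replace("2*r)>.008","2*r)>.018");open("h.py","w").write(s)
E
python3 -c "
from h import *
job('garlic')
move_ptp((.45,-.1,.35),R(90));dwell(.3);snap('c')
b=cv2.imread('pics/scene_c.png')[160:320,200:360];a=cv2.imread('pics/top_c.png')[140:280,170:310]
f=lambda c,im,o:[cv2.polylines(im,[np.int32([(proj(c,(m[0]+.038*np.cos(t),m[1]+.038*np.sin(t),.016))-o+.5)*q-.5 for t in np.linspace(0,6.3,40)])],True,(255,0,0),1) for m in MAT.values()]
q=2.85;a=cv2.resize(a,(399,399),interpolation=cv2.INTER_CUBIC);f('top',a,np.array([170,140]))
q=2.5;b=cv2.resize(b,(400,400),interpolation=cv2.INTER_CUBIC);f('scene',b,np.array([200,160]))
cv2.imwrite('pics/m5.png',np.hstack([np.pad(a,((0,1),(0,1),(0,0))),b]))
"
```

```text
True [0.5093 0.2439 0.0335] 38.4083
garlic hit False gap 0.02503772224642125 expect 0.053 [ 0.5909 -0.2671  0.0055] 45.275
pad force 33.77100449055433
ODD
```

View pics/m5.png

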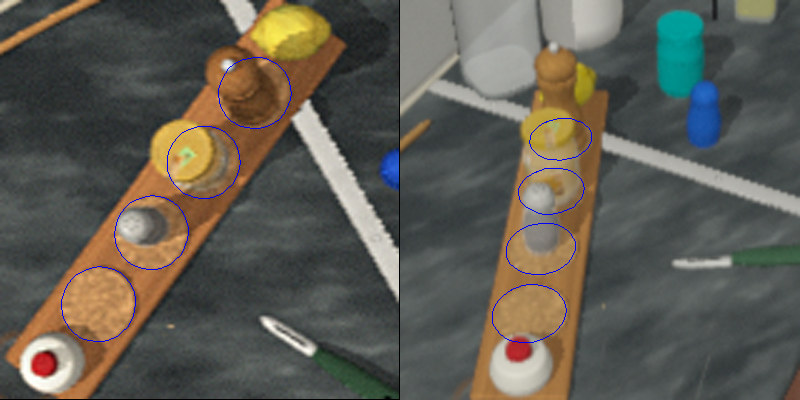

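The mill, jar and shaker stand on their mats. The garlic grip triggered the guard, but my script moved off anyway, so I need to see where the garlic is now.

Run:
```python
from h import *
print(get_finger_gap(),get_finger_force(),get_ee_pos(),get_time())
for c in("scene","top"): print(c,[(np.round(d["centre"]),round(d["score"],2)) for d in search_frame("garlic_mid",c)])
a=cv2.imread("pics/scene_c.png")[60:360,200:500]
cv2.imwrite("pics/m6.png",cv2.resize(a,(600,600),interpolation=cv2.INTER_CUBIC))
for n,z in(("mill",.162),("jar",.12),("salt",.106)): print(n,proj("top",(*MAT[n],z)))
```

```text
-0.000596232446601407 0.0 [ 0.45   -0.1     0.3498] 47.2917
scene [(array([248., 305.]), 0.62), (array([376., 177.]), 0.61)]
top []
mill [250.7912 161.3772]
jar [233.5354 191.596 ]
salt [214.6837 219.2049]
```

View pics/m6.png

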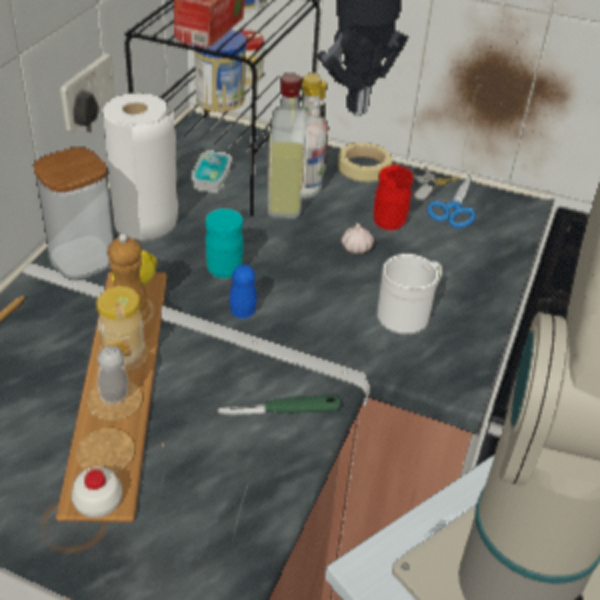

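The garlic is still upright and has barely moved, at scene pixel (378.5,179). The grip was above its widest part and slid off. I'll clear the view and measure the garlic and the shaker numerically.

Run:
```python
from h import *
grip(.085);move_ptp((.40,.06,.35),R(90));dwell(.3);snap("d")
for c in("top","scene"):
    im=cv2.imread(f"pics/{c}_d.png").astype(int)
    for n,xy,z,w in(("garlic",OBJ["garlic"][0],.024,14),("salt",MAT["salt"],.1,12)):
        q=proj(c,(*xy,z)).round().astype(int)
        s=im[q[1]-w:q[1]+w+1,q[0]-w:q[0]+w+1]
        g=s.min(2); m=(g>(105 if n=="garlic" else 120))
        if n=="garlic": m&=(s[:,:,2]>150)
        cnt,lab,st,ce=cv2.connectedComponentsWithStats(m.astype(np.uint8))
        i=1+np.argmax(st[1:,4]) if cnt>1 else 0
        print(c,n,"expected",q,"found",ce[i]+q-w,st[i],"world",at(c,ce[i]+q-w,z))
    for l in("salt_shaker_mid","rack_jar_0_mid","pepper_mill_mid","garlic_mid","mug_mid"):
        print(l,[(np.round(d["centre"],1).tolist(),round(d["score"],2)) for d in search_frame(l,c)])
im=cv2.imread("pics/top_d.png");b=cv2.imread("pics/scene_d.png")
def crop(c,im,xy,z):
    q=proj(c,(*xy,z)).round().astype(int);w=16;k=12
    cr=cv2.resize(im[q[1]-w:q[1]+w,q[0]-w:q[0]+w],None,fx=k,fy=k,interpolation=cv2.INTER_CUBIC)
    S=lambda p:tuple(int(v) for v in ((proj(c,p)-q+w+.5)*k-.5))
    for zz,col in((.016,(255,0,0)),):
        for r in (.038,.022): cv2.polylines(cr,[np.int32([S((xy[0]+r*np.cos(a),xy[1]+r*np.sin(a),zz)) for a in np.linspace(0,6.3,40)])],True,col,1)
    cv2.line(cr,S((*xy,.016)),S((*xy,.016+2*(z-.016))),(255,0,255),1);return cr
cv2.imwrite("pics/m7.png",np.hstack([crop("top",im,MAT["salt"],.061),crop("scene",b,MAT["salt"],.061)]))
```

```text
top garlic expected [396 192] found [395.8052 193.2662] [  7   7  15  16 154] world [ 0.5842 -0.2662]
top salt expected [215 219] found [216.2655 219.4425] [  8   6  13  14 113] world [0.5092 0.2413]
salt_shaker_mid [([222.7, 220.8], 0.63), ([313.7, 200.5], 0.61)]
rack_jar_0_mid [([237.8, 191.9], 0.79), ([433.5, 179.8], 0.79), ([317.8, 163.3], 0.67)]
pepper_mill_mid [([255.2, 166.8], 0.78), ([249.6, 195.8], 0.57), ([239.3, 191.8], 0.22)]
garlic_mid [([397.5, 192.2], 0.64)]
mug_mid [([383.7, 251.2], 0.88)]
scene garlic expected [378 179] found [379.9684 179.5895] [11  7 11 14 95] world [ 0.583  -0.2716]
scene salt expected [253 238] found [254.2167 241.7278] [  8   7  12  18 180] world [0.495  0.2496]
salt_shaker_mid [([255.7, 247.1], 0.82), ([323.2, 207.1], 0.52)]
rack_jar_0_mid [([314.5, 180.9], 0.88), ([256.7, 218.5], 0.76), ([395.7, 156.4], 0.62)]
pepper_mill_mid [([265.0, 191.9], 0.88)]
garlic_mid [([380.0, 180.6], 0.57)]
mug_mid [([405.3, 205.7], 0.97), ([267.9, 238.7], 0.37)]
```

View pics/m7.png

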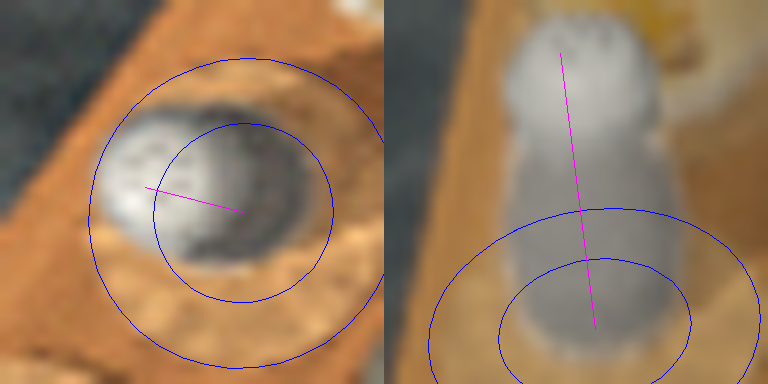

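The shaker stands upright about 7 mm from its mat's centre, which is acceptable. I'll measure how far the garlic moved against the first pictures, then regrip it lower.

Run:
```python
from h import *
D=[]
for c in("top","scene"):
    W=[]
    q=proj(c,(.589,-.267,.024)).round().astype(int);w=10
    a,b=[cv2.imread(f"pics/{c}{s}.png") for s in("0","_d")]
    t=a[q[1]-w:q[1]+w+1,q[0]-w:q[0]+w+1];S=b[q[1]-w-6:q[1]+w+7,q[0]-w-6:q[0]+w+7]
    r=cv2.matchTemplate(cv2.resize(S,None,fx=4,fy=4,interpolation=2),cv2.resize(t,None,fx=4,fy=4,interpolation=2),cv2.TM_CCOEFF_NORMED)
    _,v,_,l=cv2.minMaxLoc(r);d=np.array(l)/4-6
    D.append(at(c,q+d,.024)-at(c,q,.024));print(c,d,v,D[-1])
x,y=np.array([.589,-.267])+np.mean(D,0);print(x,y)
p,_=best((x,y,ZT),15);move_ptp((x,y,ZT),R(p));grip(.085)
line_to((x,y,.05),speed=.2);hit=line_to((x,y,-.006),speed=.05,threshold=8);dwell(.2);print(hit,get_ee_pos())
grip(.028,40);dwell(.3);print("gap",get_finger_gap(),get_finger_force(),get_ee_pos(),get_force())
line_to((x,y,.06),speed=.05);dwell(.2);print("gap",get_finger_gap(),get_finger_force(),get_time())
```

```text
top [0.5  0.75] 0.9253787398338318 [-0.0023 -0.0014]
scene [0.75 0.5 ] 0.9542882442474365 [-0.0036 -0.0003]
0.5860910630940567 -0.2678376431363667
False [ 0.5863 -0.2679 -0.0057]
gap 0.04161150943115618 35.5647650314495 [ 0.5875 -0.2677 -0.0049] [0.7893 1.0773 5.5366]
gap 0.04015255671955147 34.3794042756781 56.5333
```

Run:
```python
from h import *
x,y,_=get_ee_pos();line_to((x,y,ZT),speed=.15);print(get_finger_gap(),get_finger_force())
mx,my=MAT["garlic"];p,_=best((mx,my,ZT),ROW);move_ptp((mx,my,ZT),R(p));print(get_finger_gap())
line_to((mx,my,.035),speed=.15)
print(line_to((mx,my,.0095),speed=.03,threshold=4),get_ee_pos(),get_time())
grip(.075);dwell(.3);line_to((mx,my,ZT),speed=.15)
move_ptp((.45,-.15,.35),R(90));dwell(.5);snap("e");print(get_time())
for c in("top","scene"): print([(np.round(d["centre"]),round(d["score"],2)) for d in search_frame("garlic_mid",c)],proj(c,(mx,my,.042)),[np.round(d["centre"]) for d in search_frame("mug_mid",c)])
q=np.array([170,140]);k=2.85
a=cv2.resize(cv2.imread("pics/top_e.png")[140:280,170:310],(399,399),interpolation=2)
b=cv2.resize(cv2.imread("pics/scene_e.png")[170:310,200:340],(399,399),interpolation=2)
for c,im,o in(("top",a,q),("scene",b,np.array([200,170]))):
  for n,m in MAT.items():
    cv2.polylines(im,[np.int32([(proj(c,(m[0]+.038*np.cos(t),m[1]+.038*np.sin(t),.016))-o+.5)*k-.5 for t in np.linspace(0,6.3,40)])],True,(255,0,0),1)
    h={"garlic":.053,"salt":.09,"jar":.104,"mill":.15}[n]
    cv2.line(im,*[tuple(int(v) for v in (proj(c,(*m,z))-o+.5)*k) for z in(.016,.016+h)],(255,0,255),1)
cv2.imwrite("pics/m8.png",np.hstack([a,b]))
```

```text
0.040091164272898536 34.388227835297585
0.04006315857304245
True [0.4365 0.297  0.0129] 62.3333
67.075
[(array([205., 249.]), 0.68)] [201.5815 246.4561] [array([208., 241.])]
[(array([251., 279.]), 0.57), (array([262., 191.]), 0.41)] [250.5168 278.4759] [array([404., 206.])]
```

View pics/m8.png

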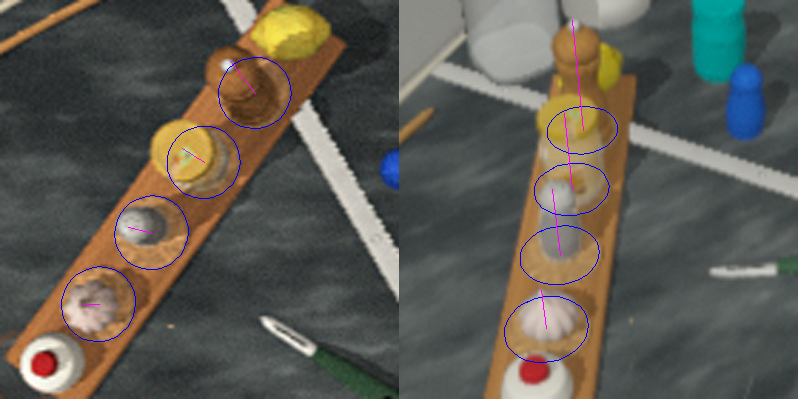

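The garlic is centred and all four are upright in the right order. The shaker has the least margin, so I'll fit its silhouette in both cameras to get its offset.

```bash
cat > fit.py <<'E'
from h import *
def fit(tag,n="salt"):
    m0=np.array(MAT[n]);prof=[(.018,.022),(.086,.022),(.106,.015)];res=[]
    for c in("top","scene"):
        im=cv2.imread(f"pics/{c}_{tag}.png");q=proj(c,(*m0,.061)).round().astype(int);w=20;k=4
        s=cv2.resize(im[q[1]-w:q[1]+w,q[0]-w:q[0]+w],None,fx=k,fy=k,interpolation=2)
        sat=cv2.cvtColor(s,cv2.COLOR_BGR2HSV)[:,:,1]<75
        _,lab=cv2.connectedComponents(sat.astype(np.uint8));l=lab[w*k-8:w*k+8,w*k-8:w*k+8];l=np.bincount(l[l>0]).argmax();M=lab==l
        best_=(0,)
        for dx in np.arange(-16,17,1.):
            for dy in np.arange(-16,17,1.):
                P=np.int32([(proj(c,(m0[0]+dx/1e3+r*np.cos(a),m0[1]+dy/1e3+r*np.sin(a),z))-q+w+.5)*k-.5 for z,r in prof for a in np.linspace(0,6,16)])
                H=np.zeros(M.shape,np.uint8);cv2.fillConvexPoly(H,cv2.convexHull(P),1);H=H>0
                v=(H&M).sum()/(H|M).sum()
                if v>best_[0]: best_=(v,dx,dy)
        res.append(best_);print(c,best_,M.sum())
    return res
if __name__=="__main__":
    import sys;fit(sys.argv[1])
E
python3 fit.py e
```

```text
Traceback (most recent call last):
  File "fit.py", line 19, in <module>
    import sys;fit(sys.argv[1])
               ~~~^^^^^^^^^^^^^
  File "fit.py", line 12, in fit
    P=np.int32([(proj(c,(m0[0]+dx/1e3+r*np.cos(a),m0[1]+dy/1e3+r*np.sin(a),z))-q+w+.5)*k-.5 for z,r in prof for a in np.linspace(0,6,16)])
                 ~~~~^^^^^^^^^^^^^^^^^^^^^^^^^^^^^^^^^^^^^^^^^^^^^^^^^^^^^^^^^
  File "h.py", line 10, in proj
    k=get_calibration(c);f=200/np.tan(np.radians(k["vertical_fov"]/2));T=k["cam_to_world"]
ValueError: time passes only in moves, steps and waits
```

```bash
sed -i 's/^def ray/import functools\n_gc=functools.lru_cache(get_calibration)\ndef ray/; s/k=get_calibration(c)/k=_gc(c)/' h.py; python3 fit.py e; python3 -c "
from h import *
print(get_time())"
```

```text
top (np.float64(0.6821467688937568), np.float64(1.0), np.float64(-5.0)) 3116
scene (np.float64(0.7488806447486248), np.float64(6.0), np.float64(-7.0)) 6045
67.275
```

The shaker is about 7 mm off along the row, and that could be up to 11 mm. There's time to spare, so I'll regrip it and shift it back gently.

Run:
```python
from h import *
mx,my=MAT["salt"];x,y=mx+.0055,my-.0045;z=.038
p,_=best((x,y,ZT),ROW);move_ptp((x,y,ZT),R(p));grip(.075)
line_to((x,y,.10),speed=.15);print(line_to((x,y,z),speed=.06,threshold=6))
grip(.02,30);dwell(.2);print(get_finger_gap(),get_finger_force(),get_ee_pos())
line_to((x,y,z+.006),speed=.05);line_to((mx,my,z+.006),speed=.03)
print(line_to((mx,my,z-.002),speed=.02,threshold=3),get_ee_pos())
grip(.070);dwell(.2);line_to((mx,my,.14),speed=.1);line_to((mx,my,ZT),speed=.2)
move_ptp((.45,-.15,.35),R(90));dwell(.5);snap("f");print(get_time())
import fit;fit.fit("f")
q=np.array([170,140]);k=2.85
a=cv2.resize(cv2.imread("pics/top_f.png")[140:280,170:310],(399,399),interpolation=2)
b=cv2.resize(cv2.imread("pics/scene_f.png")[170:310,200:340],(399,399),interpolation=2)
for c,im,o in(("top",a,q),("scene",b,np.array([200,170]))):
  for n,m in MAT.items():
    cv2.polylines(im,[np.int32([(proj(c,(m[0]+.038*np.cos(t),m[1]+.038*np.sin(t),.016))-o+.5)*k-.5 for t in np.linspace(0,6.3,40)])],True,(255,0,0),1)
cv2.imwrite("pics/m9.png",np.hstack([a,b]))
```

```text
False
0.032911601568385254 29.388634423126874 [0.5154 0.2399 0.0385]
True [0.5098 0.244  0.0385]
77.6167
top (np.float64(0.688141515614763), np.float64(-2.0), np.float64(-1.0)) 3151
scene (np.float64(0.751429660693862), np.float64(2.0), np.float64(-4.0)) 6126
```

View pics/m9.png

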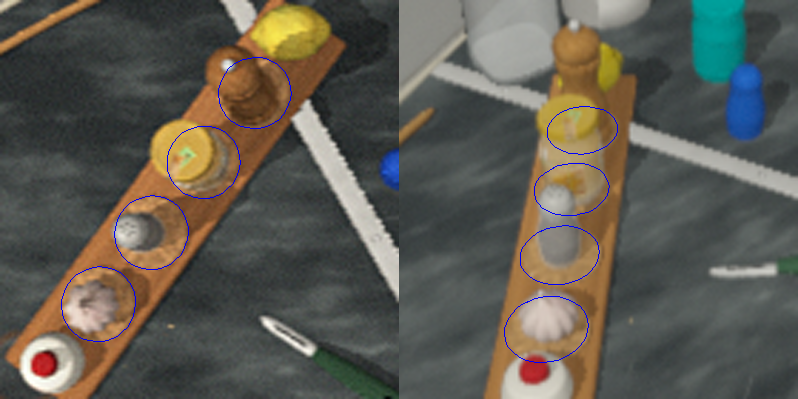

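The garlic, shaker, jar and mill all stand upright on their mats, in order from timer to lemon. The shaker is now within about 4 mm, and the arm is clear.

```bash
python3 -c "
from bench import *
print(close_job())"
```

```text
the job is handed in; nothing more can be done
None
```

I handed the job in at about 78 s: garlic, salt shaker, jar and pepper mill stand upright on the mats in order from the egg timer to the lemon, each an estimated 5 mm or so from its mat's centre by the camera views, and the mug was never handled; no verdict was returned.

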